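# Bring the flux syringe to the opened phone

## Robot

A 6-joint arm with a two-finger parallel gripper is mounted at the origin on a cart in front of the work surface, level with it; the furniture and walls round the work are solid. World frame = base frame: x ahead of the robot, y to its left, z up, the work surface at z = 0. Lengths are in m, angles in rad, forces in N, time in s.
With the tool pointing down it reaches from about 0.225 to 0.875 m from the base axis. Payload 3.4 kg.
Tool frame: the origin (TCP) lies at the very end of the fingers, on their centre line; the grasp point (between the pads) lies 19 mm behind it; z points along the fingers, y is the line along which they close (so a half turn about z gives the same grasp; the last joint's range is limited). The gripper opens to 85 mm and grips with 20 to 120 N. Pads are 22 mm wide; open, the fingers measure 114 mm over their backs; the gripper's body (76 mm by 85 mm) begins 54 mm behind the grasp point. The pads swing forward as they close: fully open they stand 13 mm farther back than shut.
Start: joints at [1.084, 0.276, 1.505, -0, 1.361, -0.121], TCP at [0.206, 0.537, 0.231] pointing down, gripper open.
Joint ranges: [-2.89, 2.89], [-0.75, 2.08], [0.22, 2.7], [-1.18, 4.32], [0.11, 2.71], [-2.7, 2.7]. Speed limits (rad/s): [2.57, 2.57, 3.14, 3.14, 3.14, 3.14].

## Interface

Orientations are given as a unit quaternion [w, x, y, z].
In Python, from rig import manip gives the robot as it stands. The module is installed in compiled form; this text tells all that it offers.
- The arm moves only by the tool play_rows, never from a script. Its argument "motion" is a list of rows, each a list of 5 numbers: the shift along the tool's x, y, z in units of 40 mm (1.0 is 40 mm), then the turn about the tool's z in units of 10 degrees (1.0 is 10 degrees), then the finger opening in mm, from 0 to 85.4. A call has 1 to 5 rows; each row is the pose to reach, as a shift and turn from the pose commanded when the call began, along the tool's axes at that moment; what a row does not reach only later rows make up. A row lasts 1/8 s, in which the tool goes at most 62.5 mm and 10.7 degrees, less where a joint would pass 70% of its speed; a pose out of reach is approached as far as the arm can. A call with a gripper value outside its range is refused whole. The fingers move at their own pace and stop on an object; "newtons" is the grip in N (left out, the last holds). Time passes only in rows, so rows that repeat a pose let the fingers close. It gives the time, the measured TCP pose, the force, the opening and the grip force at its end, in the units of the state.
- manip.get_state(): the state, without advancing time (a new reading comes with each control period).
- manip.get_image(name): name is "side" or "top"; returns a dict with "img" (420x560x3 uint8, red, green, blue), "range_z" (420x560 float32, m along the optical axis (not along the pixel's ray), 0 where there is no reading), "fx", "fy", "cx", "cy" (pixels), "R" (3x3) and "t" (3): a world point X has camera coordinates R X + t. Camera axes: x right, y down, z forward; pixel columns grow to the right and rows downward; lengths in m; the calibration is good to about 2 mm. A picture is of the moment at which its call begins.
- manip.sign_off(): hands the job in; it is judged then, once.
The state is a dict: "clock": time; "qpos": joint angles; "qd": joint speeds; "effort": joint torques, N m; "position": TCP position; "ee_rot": TCP orientation; "contact_force": force on the tool from outside, world axes, zero at the start; "moment": the same for the moment, N m; "width": finger opening in m; "gripper_force": force on a finger pad.
Only numpy, scipy, OpenCV 4.12 (cv2) and the standard library are available. Lean on these libraries where they do the work, as an engineer would, in place of code of your own. Each camera call takes 0.05 s, during which the arm holds its last target. There are 200 camera calls.

## Task

Slide the opened phone flat along the table into the corner stop until it sits home against both bars. Then draw the flux syringe out of its slanted stand by the barrel, without pulling its plunger back, and turn it steeper, nozzle down at about 60 degrees to the table. Finish while still holding it there motionless, its tip about a centimetre above the lone pale chip at the bare end of the phone's green circuit board and touching nothing, with the things around left where they were.

Things in the scene. Friction and masses are not known exactly. Their poses are not given: they have to be found in the camera images.
- phone: Opened phone lying flat, 122 x 58 x 8 mm, 90 g. Origin: centre of its underside; x along its length, y across, z up. At rest in the stop its x axis points along the stop's -y. A narrow green circuit board runs along its -y side.
- phone_chip (a point): Top of the lone pale square chip (about 9 mm) near the bare end of the phone's narrow green board strip (the crowded end, with dark chips, is towards +x): 26 mm from the phone's centre along -x and 16.5 mm along -y, on the upper face, 8 mm above the table.
- corner_stop: Fixed L of two aluminium bars, 12 wide, 9 mm high, screwed to the table. Origin: inner corner at table height. The long bar's inner face is the plane x = 0, from y = 0 to 125 mm; the short bar's inner face is the plane y = 0, from x = 0 to -48 mm. Home, the phone's centre is at x = -29, y = +61 mm in this frame (its long side along the long bar).
- syringe_stand: Fixed stand: black base 72 x 74 x 10 mm (origin: its centre at table height), bracket, aluminium tube 30 mm outside, bore 22 mm, sloping 30 degrees: the open mouth is up towards the stand's -y, the nozzle end down towards +y.
- tube_mouth (a point): Centre of the stand tube's open upper mouth. The syringe seats 60 mm deep in it (nozzle tip to mouth, along the axis), so draw it at least 65 mm along the slope to be clear.
- syringe: Flux syringe, 168 mm long, about 45 g: white barrel 21 mm diameter, nozzle along -y, plunger along +y. Its axis runs along y through z = 11 mm; y = 0 (origin) is 20 mm in front of the 40 x 20 mm finger flange. Starts about 27 degrees above level, nozzle low, in the stand with about 43 mm of bare barrel between tube mouth and flange; the plunger stands 64 mm beyond the flange.
- syringe_mid (a point): Point on the syringe's axis at y = 0, 24 mm up the axis from the tube mouth: a good place to pinch the barrel.
- syringe_tip (a point): Tip of the nozzle, on the axis, 84 mm from syringe_mid.
- syringe_plunger (a joint): How far the plunger has been pulled out of the barrel, in m: 0 at the start, at most 0.02; it slides with about 1.5 N of friction.
- side_cutters: Side cutters lying flat, 108 mm long, 10 mm high, a bystander.
- flux_jar: White jar with a screw cap, 43 mm across, 36 mm high, a bystander.
- marker: Marker pen lying on the table, 135 mm long, 17 mm thick, a bystander.
- wick: Small flat spool lying down, 34 mm across, 10 mm high, a bystander.
- cell: AA battery lying on the table, 50 mm long, 14 mm thick, a bystander.

How it is judged:
On the way, in this order (a step that is already met when the one before it is completed fails the run):
1. the phone sits home in the corner stop, within 4.5 mm of both bars and square to them (x of phone in the frame of corner_stop between -0.0335 and -0.022 m and y of phone in the frame of corner_stop between 0.055 and 0.0655 m and angle between the x axis of phone and the y axis of corner_stop, either way round below 0.07 rad and angle between phone's own z axis and vertical below 0.06 rad), for 0.2 s.
2. the syringe has been drawn clear of the stand's tube and is held (distance between syringe_mid and tube_mouth above 0.085 m and height (world z) of syringe_tip above 0.012 m and contact force between the fingers and syringe above 1 N), for 0.2 s.
At the end, for the whole second after the job is handed in: Phone home in the stop (gaps under 4.5 mm, square within 4 degrees). Syringe held still by the gripper, touching nothing else, nozzle down at 46 to 74 degrees to the table, tip within 14 mm sideways of the chip and 2 to 27 mm above the phone's face, plunger out less than 6 mm (all of step 1 and contact force between the fingers and syringe above 1 N and angle between syringe's own y axis and vertical between 0.28 and 0.77 rad and horizontal distance between syringe_tip and phone_chip below 0.014 m and height (world z) of syringe_tip between 0.01 and 0.035 m and contact force between syringe and phone below 0.1 N and contact force between syringe and corner_stop below 0.1 N and contact force between syringe and syringe_stand below 0.1 N and linear speed of syringe below 0.02 m/s and angular speed of syringe below 0.15 rad/s and value of joint syringe_plunger below 0.006 m); the arm keeps its last pose, push and grip.
It fails at once if the phone is lifted or tipped instead of slid (height (world z) of phone above 0.015 m or angle between phone's own z axis and vertical above 0.3 rad).
It fails at once if the plunger is pulled back by more than 6 mm (value of joint syringe_plunger above 0.006 m).
It fails at once if the syringe is pressed on the phone (contact force between syringe and phone above 3 N).
It fails at once if a bystander is moved by more than 3 cm (distance of any of side_cutters, flux_jar, marker, wick, cell from where it was at the start of the episode above 0.03 m).
It also fails if it takes over 58 s, if anything falls off the work surface, if the arm or the gripper's body presses on something with over 40 N, if the wrist force passes 120 N, or if a joint passes its speed limit or range.

## Working session

There is one attempt and no reset: what is moved stays moved. The work goes in short steps, Python scripts to look and compute and a tool call to move; the robot and the scene stay as the last step left them, time stands still between calls to the robot, and variables do not carry over. Pictures are saved under pics/ and viewed, at most 10 in all, crops included, and the job is handed in when it is done.

Besides the shell and the picture viewer there is one more tool, called after "Emit:" as name(argument=value, ...) on one line, values as JSON. play_rows: Moves the arm, as the interface text tells. Its arguments: {"type":"object","properties":{"motion":{"type":"array","items":{"type":"array","items":{"type":"number"}}},"newtons":{"type":"number"}},"required":["motion"]}

```bash
mkdir -p pics; cat > h.py <<'E'
import numpy as np, cv2
from rig import manip
def grab(n,f):
    d=manip.get_image(n); cv2.imwrite(f'pics/{f}.png',d['img'][:,:,::-1]); np.savez(f'pics/{f}.npz',**d); return d
def ld(f): return dict(np.load(f'pics/{f}.npz'))
def ray(d,u,v):
    R,t=d['R'],d['t']; c=-R.T@t; r=R.T@np.array([(u-d['cx'])/d['fx'],(v-d['cy'])/d['fy'],1]); return c,r
def atz(d,u,v,z):
    c,r=ray(d,u,v); return c+r*(z-c[2])/r[2]
def dep(d,u,v):
    c,r=ray(d,u,v); return c+r*np.median(d['range_z'][int(v)-1:int(v)+2,int(u)-1:int(u)+2])
E
python3 - <<'E'
from h import *
for n in('top','side'):
    d=grab(n,n+'0'); print(n,-d['R'].T@d['t'],d['fx'],d['cx'],d['cy']);print(d['R'].round(3))
print(manip.get_state())
E
```

```text
top [0.45880033 0.012403   1.20377778] 524.9678301051292 276.9262559638525 205.63633869788072
[[ 0.001 -1.    -0.013]
 [-0.996 -0.    -0.091]
 [ 0.091  0.013 -0.996]]
side [ 0.16138669 -0.55245304  0.69368625] 515.4658014391612 278.7104457182535 214.89926532181653
[[ 0.81  -0.586 -0.015]
 [-0.401 -0.536 -0.743]
 [ 0.428  0.608 -0.669]]
{'clock': 0.1, 'qpos': array([ 1.08399080e+00,  2.76519351e-01,  1.50595591e+00, -6.91600981e-06,
        1.36071384e+00, -1.20965336e-01]), 'qd': array([-0.00014892, -0.00142662, -0.00074385,  0.00023681, -0.00019318,
       -0.00114484]), 'effort': array([ 5.11562776e-04, -4.17702985e+01, -2.46405244e+01, -4.49362041e-07,
        5.71854034e-03,  5.80924151e-06]), 'position': array([0.20547327, 0.53655133, 0.23055346]), 'ee_rot': array([-2.35626131e-04,  1.81900951e-01,  9.83316534e-01, -7.62662495e-04]), 'contact_force': array([-0.40685081,  0.39816961, -0.63331081]), 'moment': array([0.05338682, 0.02290905, 0.02916385]), 'gripper_force': 0.0, 'width': 0.08549214201007159}
```

View pics/top0.png

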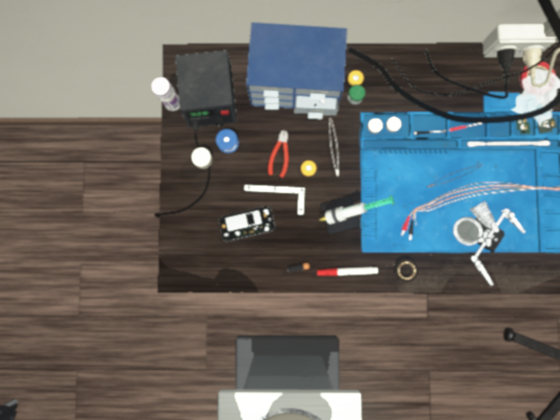

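View pics/side0.png

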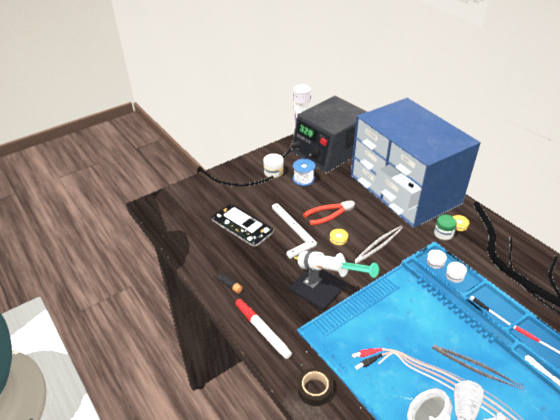

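Top view: stop near (245–305, 185–215), phone at (247,223), stand and syringe around (340,213), with the plunger towards the right (392,203). Marker is at (347,271), cell at (298,267), jar at (201,157). I'll enlarge the working area.

```bash
python3 - <<'E'
from h import *
d=ld('top0'); c=d['img'][150:290,205:405,::-1]; cv2.imwrite('pics/c1.png',cv2.resize(c,None,fx=4,fy=4,interpolation=cv2.INTER_CUBIC))
d=ld('side0'); c=d['img'][190:340,200:400,::-1]; cv2.imwrite('pics/c2.png',cv2.resize(c,None,fx=4,fy=4,interpolation=cv2.INTER_CUBIC))
E
```

```text
(no output)
```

View pics/c1.png

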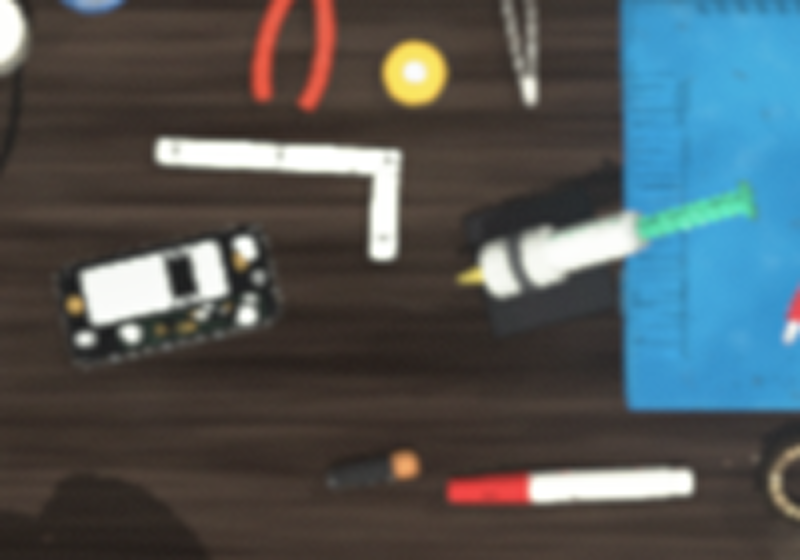

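View pics/c2.png

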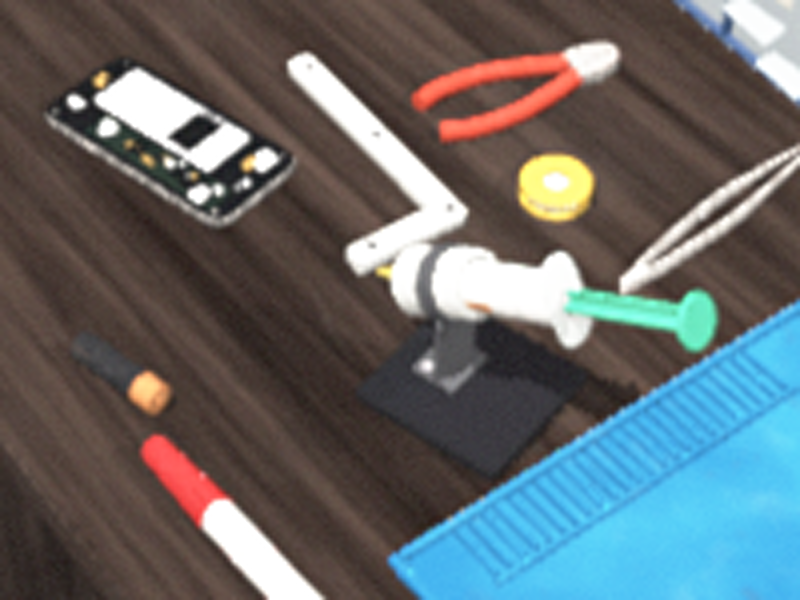

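Crops: in c1 the stop's inner corner is at (372,173), phone corners at (55,272), (258,224), (283,318), (82,366), nozzle at (460,280), flange at (637,230), thumb disc at (748,200). The flange's long side stands in the vertical plane, so it'll pass between the fingers. Now the measurements.

```bash
python3 - <<'E'
from h import *
np.set_printoptions(precision=4,suppress=True)
d=ld('top0'); s=ld('side0')
T=lambda x,y:((x+.5)/4-.5+205,(y+.5)/4-.5+150)
S=lambda x,y:((x+.5)/4-.5+200,(y+.5)/4-.5+190)
for n,x,y,z in[('corner',372,173,.009),('longend',157,163,.009),('shortend',370,258,.009),('p1',55,272,.008),('p2',258,224,.008),('p3',283,318,.008),('p4',82,366,.008),('chip',130,333,.008),('jarc',8,30,.036),('cell',375,468,.007),('wick',414,72,.01)]:
    print(n,atz(d,*T(x,y),z))
for n,x,y,z in[('corner',425,212,.009),('longend',290,68,.009),('shortend',348,262,.009),('p1',125,58,.008),('p2',295,158,.008),('p3',225,222,.008),('p4',48,110,.008),('chip',107,127,.008)]:
    print('S',n,atz(s,*S(x,y),z))
# barrel points in top depth along the axis
for x,y in[(470,277),(495,272),(530,262),(550,256),(580,247),(600,241),(620,235),(637,230),(660,225),(690,216),(720,208),(748,200)]:
    print(x,y,dep(d,*T(x,y)))
def tri(a,b):
    c1,r1=ray(d,*T(*a)); c2,r2=ray(s,*S(*b)); k=np.linalg.lstsq(np.c_[r1,-r2],c2-c1,rcond=None)[0]; p,q=c1+k[0]*r1,c2+k[1]*r2; return (p+q)/2,np.linalg.norm(p-q)
print('thumb',tri((749,201),(697,320))); print('nozzle',tri((459,281),(380,270))); print('flange',tri((640,231),(570,298)))
E
```

```text
corner [ 0.5969 -0.0193  0.009 ]
longend [0.6027 0.1039 0.009 ]
shortend [ 0.5482 -0.018   0.009 ]
p1 [0.5402 0.1619 0.008 ]
p2 [0.5677 0.0459 0.008 ]
p3 [0.514  0.0316 0.008 ]
p4 [0.4866 0.1459 0.008 ]
chip [0.5054 0.1187 0.008 ]
jarc [0.6751 0.1865 0.036 ]
cell [ 0.4291 -0.0206  0.007 ]
wick [ 0.6552 -0.0435  0.01  ]
S corner [ 0.5941 -0.0239  0.009 ]
S longend [0.6028 0.0976 0.009 ]
S shortend [ 0.5461 -0.0283  0.009 ]
S p1 [0.5406 0.1553 0.008 ]
S p2 [0.5672 0.0432 0.008 ]
S p3 [0.5159 0.0275 0.008 ]
S p4 [0.489  0.1446 0.008 ]
S chip [0.506  0.1165 0.008 ]
470 277 [ 0.5347 -0.072   0.0493]
495 272 [ 0.5361 -0.0841  0.0689]
530 262 [ 0.541  -0.1022  0.0767]
550 256 [ 0.5441 -0.1128  0.0782]
580 247 [ 0.5484 -0.1282  0.0844]
600 241 [ 0.5512 -0.1381  0.0903]
620 235 [ 0.5539 -0.1479  0.0961]
637 230 [ 0.557  -0.1576  0.0911]
660 225 [ 0.5591 -0.1689  0.0972]
690 216 [ 0.5629 -0.183   0.1068]
720 208 [ 0.5666 -0.1977  0.1124]
748 200 [ 0.5701 -0.211   0.1187]
thumb (array([ 0.5705, -0.2124,  0.1177]), np.float64(0.002048965501875673))
nozzle (array([ 0.5337, -0.0668,  0.0442]), np.float64(0.0019966932288601287))
flange (array([ 0.5569, -0.1595,  0.0924]), np.float64(0.0015141667834343848))
```

```bash
cat >> h.py <<'E'
from scipy.spatial.transform import Rotation as Ro
def row(p,yaw=None):
    """units to TCP p with tool y at yaw deg (mod 180)"""
    s=manip.get_state(); q=s['ee_rot']; M=Ro.from_quat(np.r_[q[1:],q[0]]).as_matrix()
    sh=M.T@(np.array(p)-s['position'])/.04; y=np.degrees(np.arctan2(M[1,1],M[0,1]))
    t=0 if yaw is None else -((yaw-y+90)%180-90)/10
    print('row',sh.round(3),round(t,3),'| t',s['clock'].__round__(2),'pos',s['position'].round(4),'yaw',round(y,2),'q6',s['qpos'][5].round(2),'F',s['contact_force'].round(1),'w',round(s['width'],4),round(s['gripper_force'],1))
E
python3 -c "
from h import *
row((.455,.092,.2306),87.3)"
```

```text
row [-9.801 -8.147  0.01 ] -1.826 | t 0.1 pos [0.2055 0.5366 0.2306] yaw 69.04 q6 -0.12 F [-0.4  0.4 -0.6] w 0.0855 0.0
```

Emit:
play_rows(motion=[[-1.2,-1,0,-0.4,85],[-2.4,-2,0,-0.9,85],[-3.7,-3,0,-1.4,85],[-5,-4.1,0,-1.83,85],[-5,-4.1,0,-1.83,85]])

```text
clock: 0.72
position: [0.3349, 0.3092, 0.2311]
ee_rot: [-0.0, 0.026, 1.0, -0.001]
contact_force: [-0.3, 1.0, 0.4]
width: 0.0852
gripper_force: 0.0
```

```bash
python3 -c "
from h import *
row((.455,.092,.06),87.3)"
```

```text
row [-3.278 -5.263  4.284] -0.025 | t 0.72 pos [0.3349 0.3092 0.2311] yaw 87.05 q6 -0.93 F [-0.3  1.   0.4] w 0.0852 0.0
```

Emit:
play_rows(motion=[[-1,-1.1,0,0,85],[-2,-2.3,0.8,0,85],[-2.7,-3.5,2,0,85],[-3.28,-4.7,3.2,0,85],[-3.28,-5.26,4.28,0,85]])

```text
clock: 1.35
position: [0.4563, 0.1022, 0.0692]
ee_rot: [0.002, 0.024, 1.0, 0.0]
contact_force: [0.5, -0.4, 0.0]
width: 0.0848
gripper_force: 0.0
```

Emit:
play_rows(motion=[[0,0,0.6,0,85],[0,0,1.1,0,85],[0,0,1.4,0,85],[0,0,1.55,0,85],[0,0,1.65,0,85]])

```text
clock: 1.98
position: [0.4543, 0.1031, 0.004]
ee_rot: [0.0, 0.023, 1.0, 0.0]
contact_force: [0.7, 0.0, 0.3]
width: 0.085
gripper_force: 0.0
```

```bash
python3 -c "
from h import *
row((.455,.092,-.009),87.3)"
```

```text
row [-0.03  -0.276  0.325] 0.007 | t 1.98 pos [0.4543 0.1031 0.004 ] yaw 87.37 q6 -1.45 F [0.7 0.  0.3] w 0.085 0.0
```

Emit:
play_rows(motion=[[0,-0.28,0,0,85],[0,-0.28,0.1,0,85],[0,-0.28,0.2,0,85],[0,-0.28,0.28,0,85],[0,-0.28,0.31,0,85]])

```text
clock: 2.6
position: [0.4532, 0.0915, -0.0088]
ee_rot: [-0.0, 0.023, 1.0, 0.0]
contact_force: [0.7, 1.1, -0.4]
width: 0.0847
gripper_force: 0.0
```

```bash
python3 - <<'E'
from h import *
row((.523,.092,-.0085),87.3)
d=grab('side','s1'); c=d['img'][170:300,180:360,::-1]; cv2.imwrite('pics/s1c.png',cv2.resize(c,None,fx=4,fy=4,interpolation=cv2.INTER_CUBIC))
E
```

```text
row [-1.742  0.094 -0.007] 0.004 | t 2.6 pos [ 0.4532  0.0915 -0.0088] yaw 87.34 q6 -1.48 F [ 0.7  1.1 -0.4] w 0.0847 0.0
```

View pics/s1c.png

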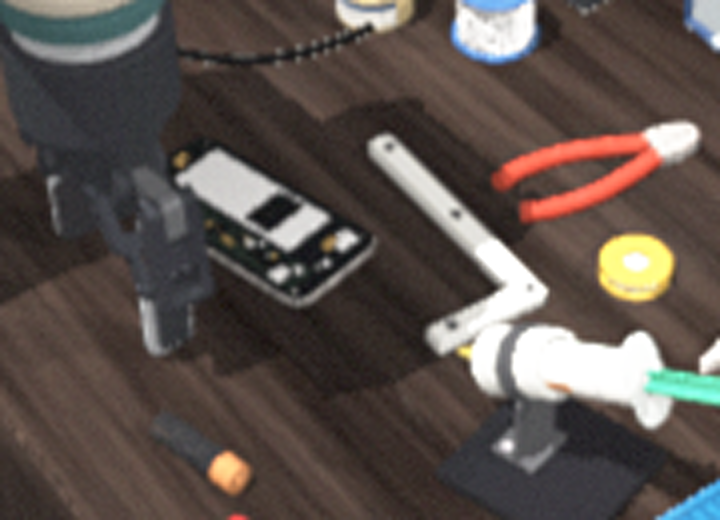

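The view shows the fingers standing just off the table in front of the phone's near long side. Pushing towards the long bar.

Emit:
play_rows(motion=[[-0.3,0.02,0,0,85],[-0.6,0.04,0,0,85],[-0.9,0.06,0,0,85],[-1.2,0.07,0,0,85],[-1.45,0.09,0,0,85]])

```text
clock: 3.28
position: [0.5125, 0.0922, -0.0086]
ee_rot: [0.0, 0.023, 1.0, -0.0]
contact_force: [0.3, 0.0, 1.1]
width: 0.085
gripper_force: 0.5
```

Emit:
play_rows(motion=[[-0.12,0,0,0,85],[-0.24,0,0,0,85],[-0.34,0,0,0,85],[-0.4,0,0,0,85],[-0.42,0,0,0,85]])

```text
clock: 3.9
position: [0.5285, 0.0915, -0.0085]
ee_rot: [0.0, 0.023, 1.0, 0.0]
contact_force: [-0.3, -0.0, 0.9]
width: 0.0852
gripper_force: 0.2
```

```bash
python3 - <<'E'
from h import *
row((.534,.092,-.0085),87.3)
d=grab('top','t1'); c=d['img'][150:290,205:405,::-1]; cv2.imwrite('pics/t1c.png',cv2.resize(c,None,fx=4,fy=4,interpolation=cv2.INTER_CUBIC))
E
```

```text
row [-0.137  0.018  0.   ] 0.004 | t 3.9 pos [ 0.5285  0.0915 -0.0085] yaw 87.34 q6 -1.48 F [-0.3 -0.   0.9] w 0.0852 0.2
```

View pics/t1c.png

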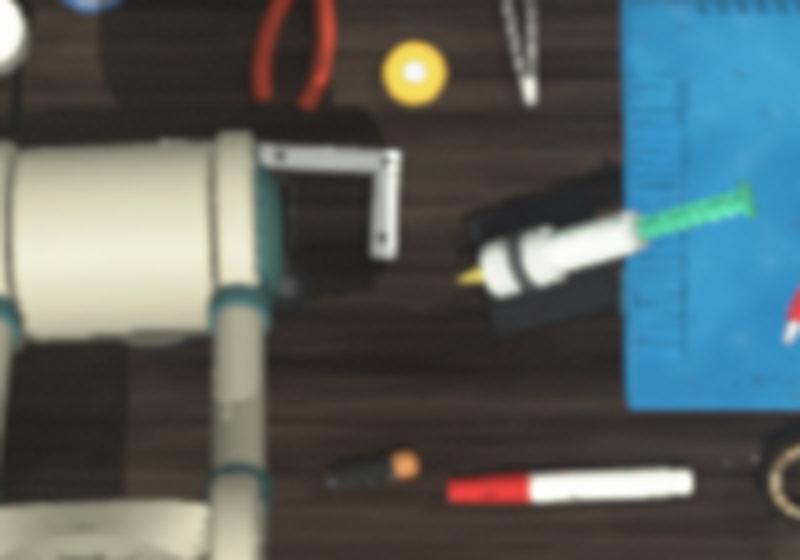

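The arm hides the phone from above, so I'll press on gently and watch the force.

Emit:
play_rows(motion=[[-0.05,0,0,0,85],[-0.1,0,0,0,85],[-0.12,0,0,0,85],[-0.12,0,0,0,85]])

```text
clock: 4.45
position: [0.5334, 0.0913, -0.0084]
ee_rot: [0.0, 0.023, 1.0, 0.0]
contact_force: [0.1, 0.2, -0.8]
width: 0.0849
gripper_force: 0.0
```

Emit:
play_rows(motion=[[-0.04,0,0,0,85],[-0.08,0,0,0,85],[-0.08,0,0,0,85]])

```text
clock: 4.82
position: [0.5342, 0.0913, -0.0087]
ee_rot: [-0.002, 0.023, 1.0, 0.0]
contact_force: [-5.3, 0.1, 3.9]
width: 0.085
gripper_force: 2.6
```

Emit:
play_rows(motion=[[0.25,0,0,0,85],[0.25,0,-0.8,0,40],[0.2,0.5,-1.6,0,0],[-0.4,1.5,-1.6,0,0],[-0.98,2.55,-1.6,0,0]])

```text
clock: 5.45
position: [0.582, 0.1921, 0.0567]
ee_rot: [0.002, 0.024, 1.0, 0.0]
contact_force: [0.1, -1.1, -1.2]
width: 0.0116
gripper_force: 0.0
```

```bash
python3 - <<'E'
from h import *
row((.578,.19,.0035),87.3)
d=grab('top','t2')
from scipy import ndimage
d0=ld('top0')
E
```

```text
row [ 0.103 -0.058  1.33 ] -0.0 | t 5.45 pos [0.582  0.1921 0.0567] yaw 87.3 q6 -1.32 F [ 0.1 -1.1 -1.2] w 0.0116 0.0
```

Emit:
play_rows(motion=[[0.1,0,0.5,0,0],[0.1,0,1,0,0],[0.1,0,1.25,0,0],[0.1,0,1.32,0,0]])

```text
clock: 6.0
position: [0.5761, 0.1913, 0.0022]
ee_rot: [-0.0, 0.023, 1.0, -0.0]
contact_force: [0.5, -0.8, 0.5]
width: -0.0002
gripper_force: 0.0
```

Emit:
play_rows(motion=[[0,-0.3,0,0,0],[0,-0.6,0,0,0],[0,-0.9,0,0,0],[0,-1.2,0,0,0],[0,-1.4,0,0,0]])

```text
clock: 6.62
position: [0.5738, 0.1347, 0.003]
ee_rot: [0.0, 0.024, 1.0, 0.0]
contact_force: [-0.0, 1.6, 1.3]
width: 0.0002
gripper_force: 0.6
```

```bash
python3 - <<'E'
from h import *
row((.574,.117,.0035),87.3)
E
```

```text
row [-0.026 -0.441 -0.012] -0.001 | t 6.62 pos [0.5738 0.1347 0.003 ] yaw 87.29 q6 -1.41 F [-0.   1.6  1.3] w 0.0002 0.6
```

Emit:
play_rows(motion=[[0,-0.12,0,0,0],[0,-0.24,0,0,0],[0,-0.32,0,0,0],[0,-0.32,0,0,0]])

```text
clock: 7.12
position: [0.5728, 0.1225, 0.0026]
ee_rot: [-0.0, 0.023, 1.0, -0.0]
contact_force: [-0.9, -0.4, -0.9]
width: -0.0002
gripper_force: 0.0
```

Emit:
play_rows(motion=[[0,-0.05,0,0,0],[0,-0.1,0,0,0],[0,-0.1,0,0,0]])

```text
clock: 7.5
position: [0.5727, 0.1185, 0.0026]
ee_rot: [-0.0, 0.023, 1.0, -0.0]
contact_force: [0.1, 0.7, -0.5]
width: 0.0001
gripper_force: 0.0
```

Emit:
play_rows(motion=[[0,-0.05,0,0,0],[0,-0.1,0,0,0],[0,-0.1,0,0,0]])

```text
clock: 7.88
position: [0.5726, 0.1145, 0.0027]
ee_rot: [0.0, 0.023, 1.0, -0.0]
contact_force: [0.6, -0.1, -0.3]
width: 0.0002
gripper_force: 0.0
```

```bash
python3 - <<'E'
from h import *
row((.574,.112,.0035),87.3)
d=grab('side','s2'); c=d['img'][180:290,190:360,::-1]; cv2.imwrite('pics/s2c.png',cv2.resize(c,None,fx=4.6,fy=4.6,interpolation=cv2.INTER_CUBIC))
E
```

```text
row [-0.038 -0.061 -0.019] 0.004 | t 7.88 pos [0.5726 0.1145 0.0027] yaw 87.34 q6 -1.45 F [ 0.6 -0.1 -0.3] w 0.0002 0.0
```

View pics/s2c.png

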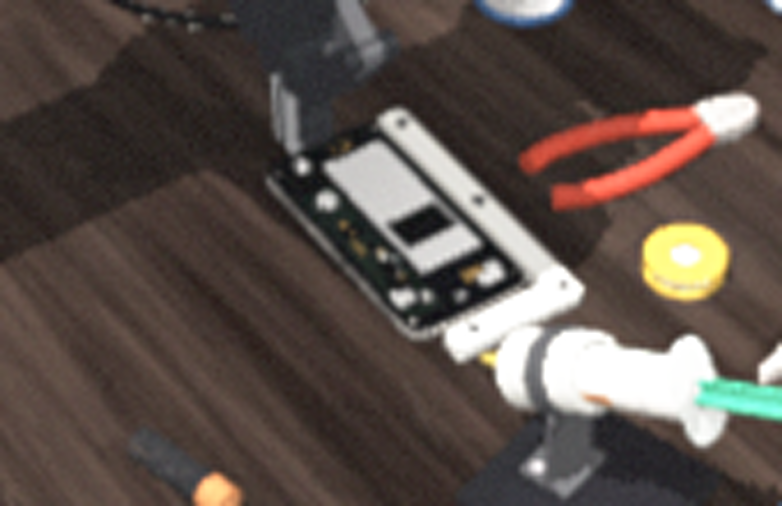

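The phone lies against the long bar, square, with a gap of roughly 5 mm left to the short bar (edge at about (430,335) vs bar (447,335)). Pushing on until it touches.

Emit:
play_rows(motion=[[0,-0.05,0,0,0],[0,-0.1,0,0,0],[0,-0.1,0,0,0]])

```text
clock: 8.3
position: [0.5724, 0.1105, 0.0028]
ee_rot: [0.0, 0.023, 1.0, -0.0]
contact_force: [-0.7, 0.0, -0.9]
width: -0.0001
gripper_force: 0.0
```

Emit:
play_rows(motion=[[0,-0.03,0,0,0],[0,-0.06,0,0,0],[0,-0.06,0,0,0]])

```text
clock: 8.68
position: [0.5723, 0.1082, 0.0027]
ee_rot: [0.0, 0.023, 1.0, -0.0]
contact_force: [-0.0, 0.3, -0.0]
width: -0.0004
gripper_force: 0.1
```

Emit:
play_rows(motion=[[0,-0.03,0,0,0],[0,-0.06,0,0,0],[0,-0.06,0,0,0]])

```text
clock: 9.05
position: [0.5725, 0.1075, 0.0028]
ee_rot: [0.0, 0.024, 1.0, 0.001]
contact_force: [0.0, 6.0, -0.3]
width: -0.0003
gripper_force: 3.0
```

```bash
python3 - <<'E'
from h import *
row((.574,.105,.0035),87.3)
E
```

```text
row [-0.041 -0.061 -0.018] -0.003 | t 9.05 pos [0.5725 0.1075 0.0028] yaw 87.27 q6 -1.46 F [ 0.   6.  -0.3] w -0.0003 3.0
```

The force shows the phone is home against both bars. Backing off, lifting and going over to the syringe.

Emit:
play_rows(motion=[[0,0.25,0,0,0],[0,0.3,-1,1,0],[0,0,-2.2,2,20],[0,-1,-3.4,3,50],[0,-2,-4,4,55]])

```text
clock: 9.68
position: [0.5696, 0.0252, 0.1658]
ee_rot: [0.002, 0.366, 0.931, 0.0]
contact_force: [0.2, 0.3, -0.1]
width: 0.0539
gripper_force: 0.0
```

```bash
python3 - <<'E'
from h import *
row((.5522,-.1405,.15),14.2)
E
```

```text
row [-2.499 -3.332  0.397] 3.29 | t 9.68 pos [0.5696 0.0252 0.1658] yaw 47.1 q6 -0.9 F [ 0.2  0.3 -0.1] w 0.0539 0.0
```

Emit:
play_rows(motion=[[-0.7,-1,0,0.8,55],[-1.4,-2,0,1.7,55],[-2.1,-2.9,0,2.5,55],[-2.5,-3.33,0,3.29,55],[-2.5,-3.33,0.2,3.29,55]])

```text
clock: 10.3
position: [0.5521, -0.1415, 0.1549]
ee_rot: [0.001, 0.613, 0.79, -0.0]
contact_force: [-0.1, 0.4, 0.1]
width: 0.0546
gripper_force: 0.0
```

```bash
python3 - <<'E'
from h import *
row((.5522,-.1405,.069),14.2)
d=grab('top','t3'); c=d['img'][150:290,205:405,::-1]; cv2.imwrite('pics/t3c.png',cv2.resize(c,None,fx=4,fy=4,interpolation=cv2.INTER_CUBIC))
E
```

```text
row [0.026 0.007 2.148] 0.017 | t 10.3 pos [ 0.5521 -0.1415  0.1549] yaw 14.37 q6 -0.62 F [-0.1  0.4  0.1] w 0.0546 0.0
```

View pics/t3c.png

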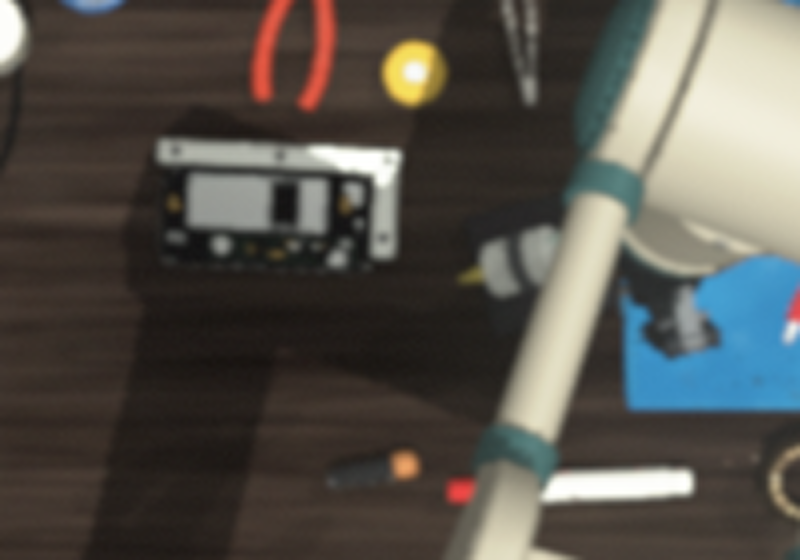

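The phone sits flush against both bars; the chip is at (221,244) in this crop. Descending on the barrel and pinching.

Emit:
play_rows(motion=[[0.02,0,0.7,0,55],[0.02,0,1.3,0,55],[0.02,0,1.8,0,55],[0.02,0,2.05,0,55],[0.02,0,2.15,0,55]])

```text
clock: 10.98
position: [0.5513, -0.1379, 0.0682]
ee_rot: [-0.001, 0.612, 0.791, -0.0]
contact_force: [-0.0, -0.2, -0.0]
width: 0.0551
gripper_force: 0.0
```

Emit:
play_rows(motion=[[0,0,0,0,30],[0,0,0,0,22],[0,0,0,0,18],[0,0,0,0,15],[0,0,0,0,15]], newtons=25)

```text
clock: 11.6
position: [0.5521, -0.1391, 0.0693]
ee_rot: [0.001, 0.613, 0.79, 0.0]
contact_force: [0.6, 1.3, 3.4]
width: 0.02
gripper_force: 25.8
```

```bash
python3 - <<'E'
from h import *
row((.5522,-.1405,.069),14.2)
T=lambda x,y:((x+.5)/4-.5+205,(y+.5)/4-.5+150)
d=ld('top0'); print('chip top',atz(d,*T(221,244),.008))
d=grab('side','s3'); c=d['img'][190:310,240:400,::-1]; cv2.imwrite('pics/s3c.png',cv2.resize(c,None,fx=5,fy=5,interpolation=cv2.INTER_CUBIC))
E
```

```text
row [-0.035 -0.007  0.006] 0.023 | t 11.6 pos [ 0.5521 -0.1391  0.0693] yaw 14.43 q6 -0.62 F [0.6 1.3 3.4] w 0.02 25.8
chip top [0.55623491 0.06706633 0.008     ]
```

View pics/s3c.png

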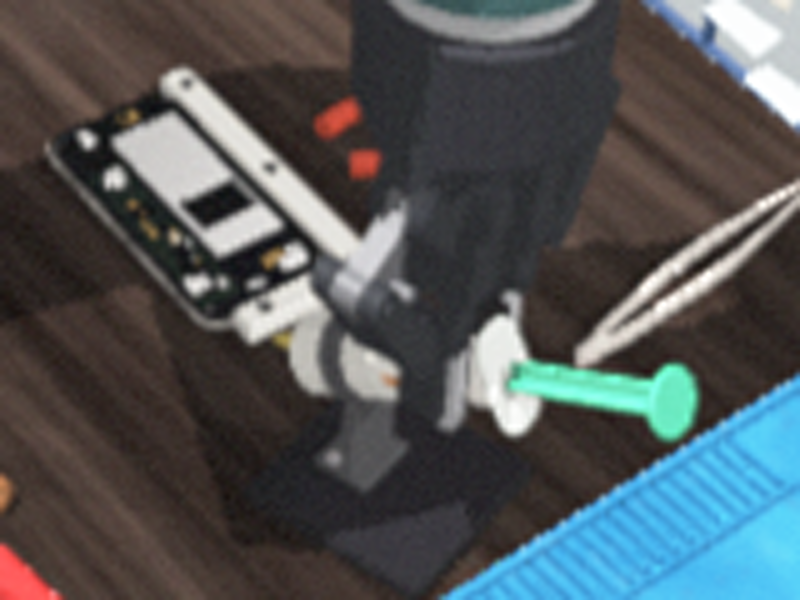

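The fingers hold the barrel between tube and flange, plunger free. Drawing most of the way first, keeping the nozzle's tip in the tube so that its rim can turn the syringe in the grip.

Emit:
play_rows(motion=[[-0.1,0,-0.055,0,15],[-0.3,0,-0.165,0,15],[-0.55,0,-0.3,0,15],[-0.8,0,-0.435,0,15],[-1.05,0,-0.57,0,15]], newtons=25)

```text
clock: 12.28
position: [0.5621, -0.1809, 0.0919]
ee_rot: [0.0, 0.613, 0.79, -0.0]
contact_force: [-0.6, 0.0, -0.1]
width: 0.0193
gripper_force: 25.6
```

```bash
cat >> h.py <<'E'
def green(d):
    h=cv2.cvtColor(d['img'],cv2.COLOR_RGB2HSV); m=cv2.inRange(h,(70,90,90),(88,255,255)); m[:,:280]=0; m[:190]=0; m[310:]=0
    n,l,s,c=cv2.connectedComponentsWithStats(m); return l==1+s[1:,4].argmax()
def plunger(tag):
    """plunger axis: plane of the green region's line in each view -> intersection"""
    N=[]
    for n in('top','side'):
        d=grab(n,tag+n); v,u=np.nonzero(green(d)); 
        vx,vy,x0,y0=cv2.fitLine(np.c_[u,v].astype(np.float32),cv2.DIST_HUBER,0,.01,.01).ravel()
        a=ray(d,x0,y0); b=ray(d,x0+20*vx,y0+20*vy); nn=np.cross(a[1],b[1]); nn/=np.linalg.norm(nn); N.append((nn,a[0]))
        print(n,len(u),u.min(),u.max(),v.min(),v.max())
    ax=np.cross(N[0][0],N[1][0]); ax/=np.linalg.norm(ax); ax*=np.sign(ax[2])
    A=np.array([N[0][0],N[1][0],ax]); p=manip.get_state()['position']; 
    p0=np.linalg.solve(A,[N[0][0]@N[0][1],N[1][0]@N[1][1],ax@p])
    print('axis',ax.round(3),'elev',np.degrees(np.arcsin(ax[2])).round(1),'pt nearest tcp',p0.round(4)); return ax,p0
E
python3 - <<'E'
from h import *
row((.5522,-.1405,.069),14.2)
plunger('a')
E
```

```text
row [1.041 0.011 0.571] 0.023 | t 12.28 pos [ 0.5621 -0.1809  0.0919] yaw 14.43 q6 -0.68 F [-0.6  0.  -0.1] w 0.0193 25.6Traceback (most recent call last):
  File "<stdin>", line 3, in <module>
  File "h.py", line 26, in plunger
    d=grab(n,tag+n); v,u=np.nonzero(green(d));
                                    ~~~~~^^^
  File "h.py", line 21, in green
    n,l,s,c=cv2.connectedComponentsWithStats(m); return l==1+s[1:,4].argmax()
                                                             ~~~~~~~~~~~~~~^^
ValueError: attempt to get argmax of an empty sequence
```

```bash
cat >> h.py <<'E'
def plunger(tag):
    """axis from the side view's green line and the plane normal to tool y through the TCP"""
    d=grab('side',tag); v,u=np.nonzero(green(d)); st=manip.get_state(); q=st['ee_rot']; M=Ro.from_quat(np.r_[q[1:],q[0]]).as_matrix(); y=M[:,1]; p=st['position']
    vx,vy,x0,y0=cv2.fitLine(np.c_[u,v].astype(np.float32),cv2.DIST_HUBER,0,.01,.01).ravel()
    P=[]
    for k in(-10,10):
        c,r=ray(d,x0+k*vx,y0+k*vy); P.append(c+r*((p-c)@y)/(r@y))
    ax=P[1]-P[0]; ax/=np.linalg.norm(ax); ax*=np.sign(ax[2]); g=P[0]+ax*((p-P[0])[:2]@ax[:2])/(ax[:2]@ax[:2])
    t=(np.c_[u,v]-[x0,y0])@[vx,vy]; e=[ray(d,x0+k*vx,y0+k*vy) for k in(t.min(),t.max())]
    E=[c+r*((p-c)@y)/(r@y) for c,r in e]; top=max(E,key=lambda a:a[2])
    print('px',len(u),'elev',np.degrees(np.arcsin(ax[2])).round(1),'axis over tcp',g.round(4),'h',(g-p)[2].round(4),'thumb end',top.round(4),'tip',(top-.168*ax).round(4)); return ax
E
python3 - <<'E'
from h import *
plunger('a1')
E
```

```text
px 331 elev 26.8 axis over tcp [ 0.563  -0.1815  0.1034] h 0.0112 thumb end [ 0.5836 -0.2623  0.1456] tip [ 0.5465 -0.117   0.0698]
```

Elevation 26.8°, no force. Now arcing the grip about the captive tip to turn it steeper.

Emit:
play_rows(motion=[[0.09,0,-0.12,0,15],[0.18,0,-0.23,0,15],[0.28,0,-0.33,0,15],[0.39,0,-0.43,0,15],[0.39,0,-0.43,0,15]], newtons=20)

```text
clock: 13.0
position: [0.5586, -0.1654, 0.1093]
ee_rot: [0.002, 0.612, 0.791, -0.001]
contact_force: [-0.3, -5.5, -1.5]
width: 0.0196
gripper_force: 27.2
```

```bash
python3 - <<'E'
from h import *
row((.5522,-.1405,.069),14.2)
plunger('a2')
E
```

```text
row [ 0.647 -0.     1.007] 0.032 | t 13.0 pos [ 0.5586 -0.1654  0.1093] yaw 14.52 q6 -0.66 F [-0.3 -5.5 -1.5] w 0.0196 27.2
px 358 elev 34.2 axis over tcp [ 0.5587 -0.1654  0.1205] h 0.0113 thumb end [ 0.5782 -0.2412  0.1736] tip [ 0.5435 -0.1066  0.0792]
```

Emit:
play_rows(motion=[[0.1,0,-0.08,0,15],[0.21,0,-0.15,0,15],[0.3,0,-0.21,0,15],[0.36,0,-0.265,0,15],[0.36,0,-0.265,0,15]])

```text
clock: 13.68
position: [0.5553, -0.1512, 0.1197]
ee_rot: [0.001, 0.612, 0.791, -0.0]
contact_force: [1.1, -5.3, -1.3]
width: 0.0197
gripper_force: 27.3
```

```bash
python3 - <<'E'
from h import *
row((.5522,-.1405,.069),14.2)
plunger('a3')
E
```

```text
row [ 0.282 -0.01   1.268] 0.027 | t 13.68 pos [ 0.5553 -0.1512  0.1197] yaw 14.47 q6 -0.64 F [ 1.1 -5.3 -1.3] w 0.0197 27.3
px 350 elev 47.7 axis over tcp [ 0.5553 -0.1512  0.1255] h 0.0058 thumb end [ 0.5726 -0.2188  0.2021] tip [ 0.5445 -0.1093  0.0779]
```

Emit:
play_rows(motion=[[0.05,0,-0.06,0,15],[0.1,0,-0.12,0,15],[0.15,0,-0.17,0,15],[0.19,0,-0.21,0,15],[0.19,0,-0.21,0,15]])

```text
clock: 14.35
position: [0.5521, -0.1427, 0.1275]
ee_rot: [-0.001, 0.612, 0.79, -0.0]
contact_force: [1.5, -2.3, -4.4]
width: 0.0199
gripper_force: 27.6
```

```bash
python3 - <<'E'
from h import *
row((.5522,-.1405,.069),14.2)
plunger('a4')
d=ld('a4'); c=d['img'][190:310,240:400,::-1]; cv2.imwrite('pics/a4c.png',cv2.resize(c,None,fx=5,fy=5,interpolation=cv2.INTER_CUBIC))
E
```

```text
row [0.051 0.016 1.464] 0.026 | t 14.35 pos [ 0.5521 -0.1427  0.1275] yaw 14.46 q6 -0.63 F [ 1.5 -2.3 -4.4] w 0.0199 27.6
px 343 elev 56.7 axis over tcp [ 0.5521 -0.1428  0.1278] h 0.0002 thumb end [ 0.5671 -0.2006  0.2187] tip [ 0.544  -0.1113  0.0783]
```

```bash
python3 - <<'E'
from h import *
a=ld('a4')['img'][200:310,290:390,::-1]; b=ld('a1')['img'][200:310,290:390,::-1]
r=lambda x:cv2.resize(x,(400,440),interpolation=cv2.INTER_CUBIC)
cv2.imwrite('pics/m.png',np.hstack([r(b),r(a)]))
E
```

```text
(no output)
```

View pics/m.png

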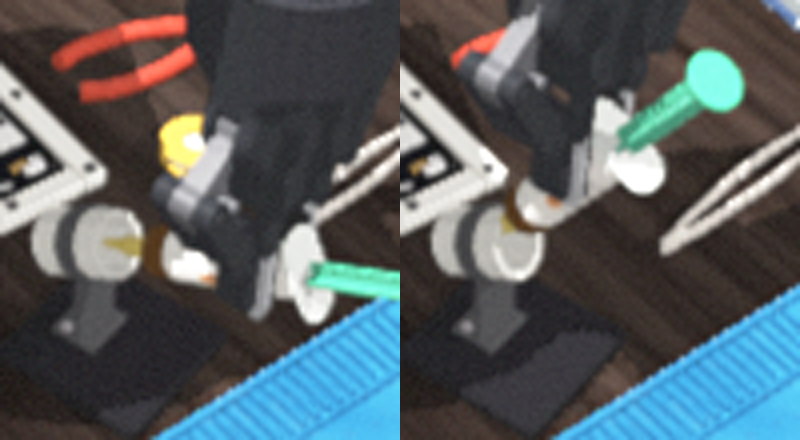

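The turn worked: the syringe stands at about 55° with the nozzle tip just inside the tube's mouth (right half, (515,228)), and the barrel has slid back a little in the pads but is firmly held. Withdrawing it and lifting.

Emit:
play_rows(motion=[[0,0,0,0,10],[-0.15,0,-0.09,0,10],[-0.35,0,-0.2,0,10],[-0.5,0,-0.5,0,10],[-0.5,0,-0.9,0,10]], newtons=40)

```text
clock: 15.02
position: [0.5579, -0.1631, 0.1648]
ee_rot: [0.0, 0.613, 0.79, 0.0]
contact_force: [0.1, -0.4, -0.2]
width: 0.0194
gripper_force: 39.5
```

Emit:
play_rows(motion=[[0,0,-0.4,0,10],[0,0,-0.8,0,10],[0,0,-1.2,0,10],[0,0,-1.2,0,10],[0,0,-1.2,0,10]])

```text
clock: 15.65
position: [0.5573, -0.1623, 0.2114]
ee_rot: [-0.0, 0.613, 0.79, -0.0]
contact_force: [0.1, -0.0, 0.1]
width: 0.0195
gripper_force: 39.5
```

```bash
python3 - <<'E'
from h import *
row((.5522,-.1405,.069),14.2)
plunger('a5')
d=ld('a5'); h=cv2.cvtColor(d['img'],cv2.COLOR_RGB2HSV)
m=cv2.inRange(h,(18,110,60),(32,255,255)); m[:190]=0; m[320:]=0; m[:,:200]=0;m[:,400:]=0
n,l,s,c=cv2.connectedComponentsWithStats(m)
print([(s[i].tolist(),c[i].round(1).tolist()) for i in range(1,n) if s[i,4]>5])
E
```

```text
row [0.559 0.014 3.559] 0.025 | t 15.65 pos [ 0.5573 -0.1623  0.2114] yaw 14.45 q6 -0.66 F [ 0.1 -0.   0.1] w 0.0195 39.5
px 173 elev 17.3 axis over tcp [ 0.5572 -0.1623  0.2186] h 0.0076 thumb end [ 0.5942 -0.3058  0.2648] tip [ 0.5541 -0.1505  0.2148]
[([265, 212, 3, 3, 6], [266.2, 213.0]), ([325, 221, 8, 6, 29], [328.2, 223.8]), ([329, 228, 20, 18, 218], [338.5, 236.2]), ([292, 240, 4, 4, 10], [293.3, 241.2]), ([234, 285, 5, 4, 14], [236.0, 286.6])]
```

```bash
sed -i 's/m\[:190\]=0; m\[310:\]=0/m[:120]=0; m[330:]=0/' h.py; python3 - <<'E'
from h import *
import h as H
d=ld('a5'); g=green(d); v,u=np.nonzero(g); print(len(u),u.min(),u.max(),v.min(),v.max())
st=manip.get_state(); q=st['ee_rot']; M=Ro.from_quat(np.r_[q[1:],q[0]]).as_matrix(); y=M[:,1]; p=st['position']
def pl(a,b):
    c,r=ray(d,a,b); return c+r*((p-c)@y)/(r@y)
vx,vy,x0,y0=cv2.fitLine(np.c_[u,v].astype(np.float32),cv2.DIST_HUBER,0,.01,.01).ravel()
a=pl(x0-8*vx,y0-8*vy);b=pl(x0+8*vx,y0+8*vy);ax=(b-a)/np.linalg.norm(b-a);ax*=np.sign(ax[2])
print('elev green',np.degrees(np.arcsin(ax[2])),'rod mid',pl(x0,y0).round(4))
hs=cv2.cvtColor(d['img'],cv2.COLOR_RGB2HSV); m=cv2.inRange(hs,(18,90,50),(32,255,255)); 
vv,uu=np.nonzero(m[215:230,318:336]); uu+=318; vv+=215
print(list(zip(uu.tolist(),vv.tolist())))
c=np.array([uu.mean(),vv.mean()]);nz=pl(*c); k=pl(x0,y0)-nz; print('nozzle',nz.round(4),'elev noz-rod',np.degrees(np.arctan2(k[2],np.hypot(*k[:2]))),np.linalg.norm(k))
f=-M[:,0]
for n,P in(('noz',nz),('rod',pl(x0,y0))): print(n,'rel tcp: back',((P-p)@f).round(4),'up',(P-p)[2].round(4))
E
```

```text
388 362 396 171 199
elev green 56.34425898609633 rod mid [ 0.5676 -0.2025  0.2735]
[(328, 221), (329, 221), (327, 222), (328, 222), (329, 222), (330, 222), (326, 223), (327, 223), (328, 223), (329, 223), (330, 223), (331, 223), (325, 224), (326, 224), (327, 224), (328, 224), (329, 224), (330, 224), (331, 224), (332, 224), (324, 225), (325, 225), (326, 225), (327, 225), (328, 225), (329, 225), (330, 225), (331, 225), (324, 226), (325, 226), (326, 226), (327, 226), (328, 226), (329, 226), (330, 226), (325, 227), (326, 227), (333, 229), (334, 229), (335, 229)]
nozzle [ 0.5491 -0.131   0.1607] elev noz-rod 56.772967862810646 0.13473452093447955
noz rel tcp: back -0.0323 up -0.0503
rod rel tcp: back 0.0414 up 0.0624
```

Green rod and nozzle agree: 56.5° elevation, tip about 36 mm ahead of and 56 mm below the TCP. Carrying it over the chip.

Emit:
play_rows(motion=[[0.5,0.15,0,0,10],[1.4,0.4,0,0,10],[2.4,0.7,0,0,10],[3.4,1,0,0,10],[4.2,1.25,0,0,10]])

```text
clock: 16.32
position: [0.5633, 0.0157, 0.2112]
ee_rot: [-0.001, 0.612, 0.791, 0.0]
contact_force: [0.2, -0.6, -0.7]
width: 0.0196
gripper_force: 39.5
```

Emit:
play_rows(motion=[[0.35,0.1,0.3,0,10],[0.48,0.14,0.9,0,10],[0.48,0.14,1.6,0,10],[0.48,0.14,2.2,0,10],[0.48,0.14,2.5,0,10]])

```text
clock: 16.95
position: [0.5632, 0.0326, 0.1094]
ee_rot: [-0.002, 0.613, 0.79, -0.001]
contact_force: [-0.1, -0.7, 0.0]
width: 0.0193
gripper_force: 39.5
```

```bash
cat >> h.py <<'E'
def check(tag):
    d=grab('side',tag); st=manip.get_state(); q=st['ee_rot']; M=Ro.from_quat(np.r_[q[1:],q[0]]).as_matrix(); y=M[:,1]; p=st['position']
    def pl(a,b):
        c,r=ray(d,a,b); return c+r*((p-c)@y)/(r@y)
    # search nozzle along the expected place
    P=p+M[:,0]*.032+np.array([0,0,-.050]); c=d['R']@P+d['t']; u0,v0=int(c[0]/c[2]*d['fx']+d['cx']),int(c[1]/c[2]*d['fy']+d['cy'])
    hs=cv2.cvtColor(d['img'],cv2.COLOR_RGB2HSV); m=cv2.inRange(hs,(18,90,50),(32,255,255))
    w=m[v0-12:v0+13,u0-12:u0+13]; n,l,s,cc=cv2.connectedComponentsWithStats(w); i=1+s[1:,4].argmax(); vv,uu=np.nonzero(l==i); uu+=u0-12; vv+=v0-12
    k=(uu-vv).argmin(); print('exp',u0,v0,'n',len(uu),'tip px',uu[k],vv[k],'tip',pl(uu[k],vv[k]).round(4),'cen',pl(uu.mean(),vv.mean()).round(4))
    return d
E
python3 - <<'E'
from h import *
row((.565,.033,.0735),14.2)
d=check('b1')
s=ld('s3'); print('chip side',atz(s,240+115/5,190+180/5,.008))
s=ld('s2'); print('chip side s2',atz(s,190+326/4.6,180+201/4.6,.008))
E
```

```text
row [-0.002  0.048  0.897] 0.023 | t 16.95 pos [0.5632 0.0326 0.1094] yaw 14.43 q6 -0.32 F [-0.1 -0.7  0. ] w 0.0193 39.5
exp 261 206 n 26 tip px 258 208 tip [0.5526 0.0714 0.0501] cen [0.5543 0.0648 0.0593]
chip side [0.55614091 0.06242449 0.008     ]
chip side s2 [0.5565341  0.07032405 0.008     ]
```

Emit:
play_rows(motion=[[-0.1,0.02,0.2,0,10],[-0.17,0.04,0.4,0,10],[-0.17,0.04,0.6,0,10],[-0.17,0.04,0.75,0,10],[-0.17,0.04,0.78,0,10]])

```text
clock: 17.62
position: [0.5677, 0.0265, 0.0801]
ee_rot: [-0.0, 0.613, 0.79, -0.0]
contact_force: [0.2, -0.1, -0.1]
width: 0.0195
gripper_force: 39.5
```

Emit:
play_rows(motion=[[0,0,0,0,10],[0,0,0,0,10],[0,0,0,0,10]])

```text
clock: 18.0
position: [0.5682, 0.0264, 0.0808]
ee_rot: [0.0, 0.613, 0.79, 0.0]
contact_force: [0.4, -0.0, -0.7]
width: 0.0195
gripper_force: 39.5
```

```bash
python3 - <<'E'
from h import *
row((.565,.0265,.078),14.2)
d=check('b2'); plunger('b3')
h=cv2.cvtColor(d['img'],cv2.COLOR_RGB2HSV)
# pixels near tip: print small V and hue maps for checking
c=d['R']@np.array([.556,.0635,.008])+d['t']; print('chip px',c[0]/c[2]*d['fx']+d['cx'],c[1]/c[2]*d['fy']+d['cy'])
print('H');print(h[205:236,248:276,0]);print('S');print(h[205:236,248:276,1]);print('V');print(h[205:236,248:276,2])
E
```

```text
row [ 0.022 -0.078  0.07 ] 0.025 | t 18.0 pos [0.5682 0.0264 0.0808] yaw 14.45 q6 -0.33 F [ 0.4 -0.  -0.7] w 0.0195 39.5
exp 265 217 n 16 tip px 264 219 tip [0.559  0.0621 0.0251] cen [0.5598 0.059  0.0349]
px 203 elev 55.7 axis over tcp [0.5682 0.0264 0.081 ] h 0.0003 thumb end [ 0.5833 -0.0326  0.1704] tip [0.5598 0.0591 0.0316]
chip px 262.6263301301374 225.72593262553679
H
[[  9   8  11  10  11  12   9   8   9  10   5   9   6   9   3  13  10   5
    9  14 165 124 135 100 105 105 113 120]
 [ 10   9   9  11   7   2   8   4  10  10   9  11  14   8   8   0   8   6
    2   6   0  90 126 110 120 120 105 114]
 [ 13   9  12  11   8   8   2   6   9  10   0  14   7  13  11  10   9  14
    8   9  18  20   0 108  90 105 102 120]
 [  7   7  12   7  10  11   8  11   9   5   8  11   9   7   5  11   8   8
    8  13  23  17  30  21  20  45 100 110]
 [  7  13   8  14   9  11   8   9  12   9  11   4  18   9   8  13  12   6
   12  17  23  13  17  21  13  12  10 150]
 [ 12  12   8   9   6  13   7  11  12  12   9  14  10 177  12  14  13  12
   14  16  23  21  15  18  14  12  11  11]
 [ 10   9   2   9 
[... 9467 characters left out ...]
 50  54  49  51  47  46  39  40  42  86 119  95  51  35  36  39  42  76
  116  78  40  33  35  33  75 144 196 189]
 [ 46  53  54  53  49  53  47  41  33  46 100 118  80  39  34  41  40  71
   99  69  40  24  29  37  39  76 147 186]
 [ 46  50  50  50  56  50  52  47  39  42  57  95 104  73  37  27  40  42
   40  35  62  42  32  35  34  37  82 150]
 [ 47  45  48  54  55  52  53  47  43  40  34  57  99 115  70  30  33  36
   32  34  60  45  35  37  38  37  39  80]
 [ 45  48  49  49  51  53  58  49  50  49  39  41  66 106  96  55  32  31
   34  40  86  83  57  40  30  38  39  40]
 [ 45  48  48  50  47  53  47  55  49  48  49  42  44  64  94  95  55  36
   37  44  81 112  94  54  31  37  79  55]]
```

Tip pixel is about (263,220.5) and the chip centre (262.3,225.3). That puts the tip within 2–3 mm of the chip sideways and about 13 mm above the phone's face. It reads 56° and free of contact, so I'm handing in.

```bash
python3 -c "
from h import *
s=manip.get_state(); print(abs(s['qd']).max(), s['gripper_force']); print(manip.sign_off())"
```

```text
0.0022458805592057546 39.50229965150356
the job is handed in; nothing more can be done
None
```

The job is handed in, though the result wasn't shown: the phone is home against both bars, and the syringe is held still at about 56° nozzle down, its tip about 13 mm above the phone's face and 2–3 mm sideways of the chip by camera.

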